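# Set the spindle's stop collar down onto a height gauge

## Task

Slide the foot of the height gauge fully home in the slot of the test spindle's base, under the knurled stop collar, then wind the collar down its thread until it nips the gauge lightly and is left resting on it with the gauge held flat in the slot. The gauge is a delicate instrument, so feel for the first contact and never screw the collar hard against it; let go at the end and leave the other things on the bench alone.

Things in the scene. Friction and masses are not known exactly. Their poses are not given: they have to be found in the camera images.
- stand: Test spindle stand, fixed to the bench: steel base plate 14 mm thick, from x=-85 to +55 and y=-55 to +55 mm, with an upright threaded rod 16 mm thick whose top is 84 mm above the bench. Origin on the rod's axis at bench height. A slot runs along x on the plate's -x half: two rails 8 mm tall, 47 mm apart, from x=-22 to -52 mm, flaring to about 57 mm apart at x=-67 mm.
- slot_end (a point): Point on the plate's upper face (14 mm above the bench) where the gauge's foot point lies when the gauge is fully home, its front touching the round sleeve (11 mm radius, 16 mm tall) at the rod's foot that closes the slot: at x=-19 mm of the stand. Axes as the stand's: the slot is open to -x, the gauge slides home along +x, its own x axis along this x.
- collar_mid (a point): Middle of the knurled aluminium stop collar on the rod: a disc 56 mm across and 18 mm tall, this point on the rod's axis, half-way up. Turns with the collar. The rod stands out above it: its top is 16 to 30 mm above this point in use.
- nut: The collar's threaded insert, carrying the collar: origin on the rod's axis at the collar's underside; rises and falls with it, does not turn. When the underside bears on the gauge the turning moment grows by about 0.01 N m per newton of bearing force, that force by about 1 N per 0.01 rad of turn. A light nip is about 10 N (3 to 20 N will do); over 28 N damages the gauge.
- collar (a joint): Turn of the collar in rad, growing as it turns clockwise seen from above, which lowers it: four-start thread, 16 mm down for each full turn. Takes about 0.05 N m to turn freely, so a moment read at standstill may be off by as much; self-locking, stays where it is left.
- gauge: Height gauge, loose, about 0.35 kg: steel bar 93 long, 44 wide, 12 mm tall, with a round anvil post (14 mm across) near its front and a dark grip fin at its rear. Origin at the underside below the anvil; x points to the front end, 8 mm ahead; the bar reaches 85 mm back. The tester has locked the anvil's top somewhere 31 to 36 mm above the underside; the exact height is unknown and has to be felt.
- gauge_foot (a point): The gauge's foot point: on the underside below the anvil's centre, axes as the gauge's. The collar starts at least 4 mm above the anvil when the gauge is home.
- gauge_fin (a point): Middle of the gauge's grip fin, 70 mm behind and 42 mm above the foot point: an upright plate 12 mm thick (across the gauge's y), 28 mm long (along x), its top 60 mm and its foot 12 mm above the underside.
- bowl: Black lawn bowl, 120 mm, on a rubber ring. Leave alone.
- jack_center (a point): Centre of the white nylon jack, 63 mm ball standing on a small grey foot. Leave alone.
- chock: Green wedge-shaped rubber chock, 85 mm long. Leave alone.
- axle_collar: Plain aluminium axle collar, ring 40 mm across and 14 mm tall, lying loose. Leave alone.
- socket: Loose steel bayonet socket, 48 mm across the flange, 34 mm tall. Leave alone.
- hexdriver: Screwdriver lying on the bench. Leave alone.
- weight: Brass weight, 48 mm across and 30 mm tall. Leave alone.
Things that resemble listed ones, but are neither listed nor needed, are in the scene too. What is shaped like the stand but blue, turquoise or yellow is not meant.

How it is judged:
By the outcome, as a careful person would: the job done as asked, in the order asked, and still so for the second after the job is handed in, with the robot touching nothing.
It also fails if it takes over 72 s, if anything falls off the work surface, if the arm or the gripper's body presses on something with over 40 N, if the wrist force passes 120 N, or if a joint passes its speed limit or range.

## Robot

A 6-joint arm with a two-finger parallel gripper is mounted at the origin on the work surface. World frame = base frame: x ahead of the robot, y to its left, z up, the work surface at z = 0. Lengths are in mm, angles in rad, forces in N, time in s.
With the tool pointing down it reaches from about 375 to 975 mm from the base axis. Payload 3.8 kg.
Tool frame: the origin (TCP) lies on the centre line of the jaws, within the pads' length; the fingertips stand robot.nose_length ahead of it and the grasp point (between the pads) lies 2 mm behind it (robot.nose_length is the distance from the TCP to the fingertips, in mm); z points along the fingers, x is the direction in which the jaws open and shut, and the axes are right-handed (so a half turn about z gives the same grasp; the last joint's range is limited). The gripper opens to 85 mm and grips with 20 to 120 N. Pads are 22 mm wide; open, the fingers measure 114 mm over their backs; the gripper's body (76 mm by 85 mm) begins 54 mm behind the grasp point. The pads swing forward as they close: fully open they stand 13 mm farther back than shut.
Start: joints at [1.175, 0.264, 1.604, -0, 1.274, -0.037], TCP at [237.024, 632.011, 248.28] pointing down, gripper open.
Joint ranges: [-2.63, 2.63], [-0.94, 2.18], [0.31, 2.57], [-1.31, 4.45], [0, 2.66], [-2.55, 2.55]. Speed limits (rad/s): [2.57, 2.57, 3.14, 3.14, 3.14, 3.14].

## Interface

Orientations are given as a unit quaternion [w, x, y, z].
In Python, from workcell import robot, read_camera, get_calibration, job gives the robot as it stands.
- The arm moves only by the tool move_arm, never from a script. Its argument "increments" is a list of rows, each a list of 3 entries, a list of its own where there are three numbers: the shift along the world's x, y, z in mm, then the turn about the world's z in degrees, then the closure in counts, from 0 (fully open) to 255 (shut). In form: [[[tx, ty, tz], spin, fingers], ...]. A call has 1 to 20 rows; each row is the pose to reach, as a shift and turn from the pose measured when the call began; what a row does not reach only later rows make up. A row lasts 1/8 s, in which the tool goes at most 62.5 mm and 10.7 degrees, less where a joint would pass 70% of its speed; a pose out of reach is approached as far as the arm can. A call with a gripper value outside its range is refused whole. The fingers move at their own pace and stop on an object; the grip force is fixed at half the most. Time passes only in rows, so rows that repeat a pose let the fingers close. It gives the time, the measured TCP pose, the force and the opening at its end, in the units of the state.
- robot.read_state(): the state, without advancing time (a new reading comes with each control period).
- read_camera(name): name is "side" or "top" or "wrist"; returns (picture, depth): 400x640x3 uint8, red, green, blue; 400x640 float32, mm along the optical axis (not along the pixel's ray), 0 where there is no reading.
- get_calibration(name): a dict with "camera_matrix" (3x3 intrinsics, pixels), "rvec" (rotation vector, rad) and "tvec" (3), from world to camera coordinates, as OpenCV has them; the wrist camera has in their place "hand_eye" (4x4, takes a point from camera to tool coordinates, whose origin is the TCP and whose axes are the tool frame's). Camera axes: x right, y down, z forward; pixel columns grow to the right and rows downward; lengths in mm; the calibration is good to about 2 mm. The wrist camera is an equidistant fisheye: a pixel r from the principal point sees the ray r / f radians off the axis. A picture is of the moment at which its call begins: read the wrist's pose just before it. get_calibration takes no time and is no camera call.
- job.finish_job(): hands the job in, once; it reports no verdict.
The state is a dict: "clock": time; "joint_positions": joint angles; "joint_vel": joint speeds; "effort": joint torques, N m; "tool_pos": TCP position; "tool_rot": TCP orientation; "contact_force": force on the tool from outside, world axes, zero at the start; "wrist_torque": the same for the moment, N m; "finger_gap": opening from 0.0 (shut) to 1.0 (fully open).
Only numpy, scipy, OpenCV 4.12 (cv2) and the standard library are available. Lean on these libraries where they do the work, as an engineer would, in place of code of your own. Each camera call takes 0.05 s, during which the arm holds its last target.

## Working session

There is one attempt and no reset: what is moved stays moved. The work goes in short steps, Python scripts to look and compute and a tool call to move; the robot and the scene stay as the last step left them, time stands still between calls to the robot, and variables do not carry over. Pictures are saved under pics/ and viewed, and the job is handed in when it is done.

Besides the shell and the picture viewer there is one more tool, called after "Call:" as name([rows], argument=value, ...), one row to a line, values as JSON. move_arm: Moves the arm, as the interface text tells. Its arguments: {"type":"object","properties":{"increments":{"type":"array","items":{"type":"array"}}},"required":["increments"]}

```bash
ls; mkdir -p pics
python3 - <<'E'
from workcell import robot, read_camera, get_calibration
import cv2,numpy as np
print(robot.read_state()); print(robot.nose_length)
for n in ("side","top","wrist"):
    p,d=read_camera(n); cv2.imwrite(f"pics/{n}0.png",p[:,:,::-1]); np.save(f"pics/{n}0.npy",d); c=get_calibration(n); print(n,c)
E
```

```text
pics
{'clock': 0.0, 'joint_positions': array([ 1.17510348e+00,  2.64760797e-01,  1.60538397e+00,  1.07559249e-05,
        1.27369457e+00, -3.69266067e-02]), 'joint_vel': array([-0.00127598,  0.00142435,  0.00090069,  0.0012158 ,  0.00013489,
       -0.00013941]), 'effort': array([ 1.42747816e-03, -5.15112054e+01, -3.67314148e+01,  1.14926029e-04,
        1.28049802e-02, -3.93861669e-06]), 'tool_pos': array([236.75241403, 631.37479148, 246.9514487 ]), 'tool_rot': array([ 6.00997153e-04,  8.21924737e-01,  5.69595001e-01, -9.49062716e-04]), 'contact_force': array([-0.08309955,  0.00085253, -0.25936429]), 'wrist_torque': array([-0.0259976 ,  0.04050106,  0.03616292]), 'finger_gap': 0.9964408483729807}
17.0
side {'camera_matrix': array([[388.30800078,   0.        , 320.94745568],
       [  0.        , 388.30800078, 197.69034023],
       [  0.        ,   0.        ,   1.        ]]), 'rvec': array([ 2.15549762, -0.72772677,  0.32256585]), 'tvec': array([-410.14464844,  318.66620763,  626.5017405 ])}
top {'camera_matrix': array([[398.6808073 ,   0.        , 323.84256105],
       [  0.        , 398.6808073 , 203.19833347],
       [  0.        ,   0.        ,   1.        ]]), 'rvec': array([ 2.12830154, -2.086186  ,  0.22121535]), 'tvec': array([  43.82250672,  578.35866955, 1063.04044965])}
wrist {'camera_matrix': array([[309.70691629,   0.        , 317.97413441],
       [  0.        , 309.70691629, 199.54455105],
       [  0.        ,   0.        ,   1.        ]]), 'hand_eye': array([[ 9.99999735e-01,  7.83011001e-05,  7.24301540e-04,
        -4.27498187e-02],
       [-3.12205542e-04,  9.44345771e-01,  3.28954355e-01,
        -8.61155365e+01],
       [-6.58233608e-04, -3.28954494e-01,  9.44345545e-01,
        -1.26434508e+02],
       [ 0.00000000e+00,  0.00000000e+00,  0.00000000e+00,
         1.00000000e+00]])}
```

View pics/side0.png

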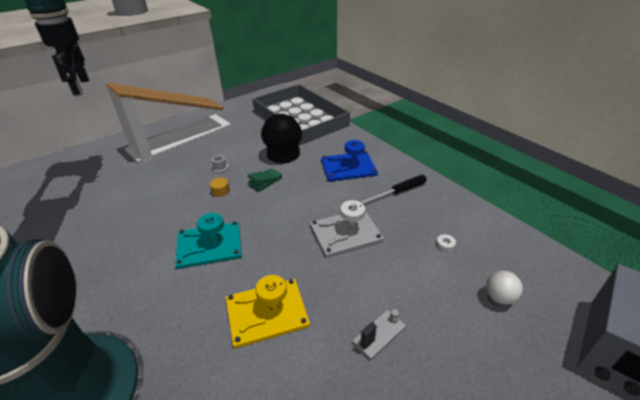

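View pics/top0.png

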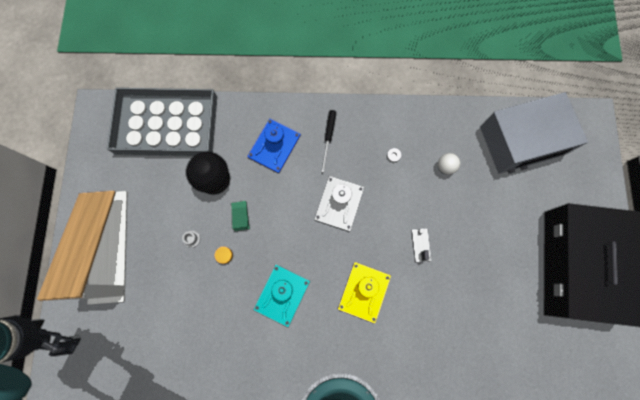

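View pics/wrist0.png

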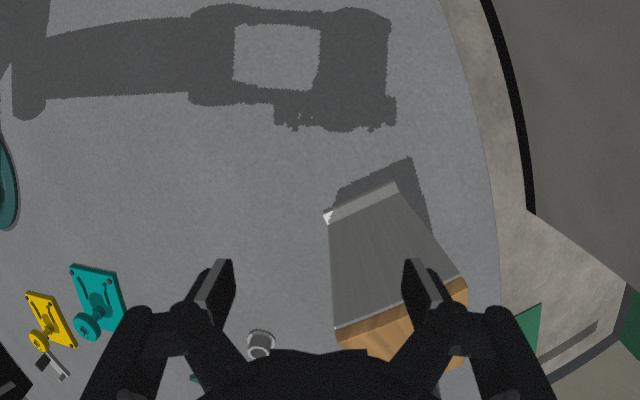

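The top view shows the grey stand near (340,203), and the gauge near (421,245) with its dark fin toward (422,262). I'll measure both.

```bash
cat > h.py <<'E'
import cv2,numpy as np
from workcell import robot, read_camera, get_calibration
from scipy.spatial.transform import Rotation as R
def ray(n,uv,pose=None):
    c=get_calibration(n);K=c["camera_matrix"];uv=np.atleast_2d(np.asarray(uv,float))
    x=(uv-[K[0,2],K[1,2]])/[K[0,0],K[1,1]]
    if n=="wrist":
        th=np.linalg.norm(x,axis=1,keepdims=True)
        d=np.hstack([x/np.maximum(th,1e-9)*np.sin(th),np.cos(th)])
        H=np.array(c["hand_eye"]);p,q=pose
        Rt=R.from_quat([q[1],q[2],q[3],q[0]]).as_matrix()
        return Rt@H[:3,3]+p,(d@H[:3,:3].T)@Rt.T
    Rm=cv2.Rodrigues(c["rvec"])[0]
    d=np.hstack([x,np.ones((len(x),1))])@Rm
    return -Rm.T@c["tvec"],d
def plane(n,uv,z,pose=None):
    o,d=ray(n,uv,pose); return o+d*((z-o[2])/d[:,2])[:,None]
def tri(rs):
    A=np.zeros((3,3));b=np.zeros(3)
    for o,d in rs:
        d=d[0]/np.linalg.norm(d[0]);M=np.eye(3)-np.outer(d,d);A+=M;b+=M@o
    X=np.linalg.solve(A,b)
    return X,[np.linalg.norm(np.cross(X-o,d[0]/np.linalg.norm(d[0]))) for o,d in rs]
def project(n,P,pose=None):
    c=get_calibration(n);P=np.atleast_2d(np.asarray(P,float))
    if n!="wrist":return cv2.projectPoints(P,c["rvec"],c["tvec"],c["camera_matrix"],None)[0][:,0]
    H=np.array(c["hand_eye"]);p,q=pose;Rt=R.from_quat([q[1],q[2],q[3],q[0]]).as_matrix()
    x=((P-p)@Rt-H[:3,3])@H[:3,:3]
    r=np.linalg.norm(x[:,:2],axis=1);th=np.arctan2(r,x[:,2]);K=c["camera_matrix"]
    return x[:,:2]/r[:,None]*th[:,None]*K[0,0]+[K[0,2],K[1,2]]
def grab(n,name):
    s=robot.read_state();p,d=read_camera(n);cv2.imwrite(f"pics/{name}.png",p[:,:,::-1]);np.save(f"pics/{name}.npy",d)
    np.savez(f"pics/{name}_pose.npz",p=s["tool_pos"],q=s["tool_rot"]);return p,d,(s["tool_pos"],s["tool_rot"])
E
python3 - <<'E'
from h import *
a=cv2.imread("pics/top0.png");s=cv2.imread("pics/side0.png")
A=cv2.resize(a[165:275,300:450],None,fx=5,fy=5,interpolation=cv2.INTER_CUBIC)
B=cv2.resize(s[190:360,300:420],None,fx=3.5,fy=3.5,interpolation=cv2.INTER_CUBIC)
cv2.imwrite("pics/A.png",A);cv2.imwrite("pics/B.png",B)
d=np.load("pics/top0.npy")
print(plane("top",[(341,195),(422,262),(421,232)],14), plane("top",[(422,262),(421,232)],60)[:, :2])
hsv=cv2.cvtColor(a,cv2.COLOR_BGR2HSV)
m=((hsv[...,2]>170)&(hsv[...,1]<40)).astype(np.uint8)
n,l,st,c=cv2.connectedComponentsWithStats(m)
for i in range(1,n):
    if st[i,4]>40: print(st[i],c[i],plane("top",c[i],14)[0])
E
```

```text
[[ 613.52150892    5.43035047   14.        ]
 [ 421.70148939 -227.71120074   14.        ]
 [ 507.91374279 -227.5605073    14.        ]] [[ 418.41216691 -216.62785732]
 [ 501.16796247 -216.48320554]]
[ 20   1  28  14 172] [34.16860465  7.72093023] [1228.30989032 1024.20120534   14.        ]
[ 0  6 15 13 92] [ 8.40217391 11.95652174] [1210.81047341 1106.30760654   14.        ]
[  0  24  25  47 634] [ 8.38801262 44.8785489 ] [1089.98304793 1083.60467831   14.        ]
[  16   44   51   55 1094] [41.02285192 71.55393053] [997.48575068 962.06541868  14.        ]
[114  55  55  32 725] [142.28        70.80965517] [1006.25434547  640.66356981   14.        ]
[170  58  29  30 372] [184.91397849  72.65322581] [1002.4180191   504.63730264   14.        ]
[ 307   58  130   36 2701] [370.15549796  73.67530544] [1010.11850926  -82.48889608   14.        ]
[116  62   6  11  44] [118.29545455  66.68181818] [1019.2423087  718.7426494   14.       ]
[509  62  23  16 168] [519.05357143  70.44047619] [1030.46092087 -554.36525268   14.        ]
[275  67  13  13  72] [281.625       74.19444444] [1002.93114281
[... 1889 characters left out ...]
3333333] [ 744.01531515 -153.86097593   14.        ]
[513 149  11  11  62] [517.83870968 154.03225806] [ 751.33562313 -527.51276562   14.        ]
[442 153  19  18 264] [450.54166667 161.53030303] [ 723.5989638 -323.1455306   14.       ]
[ 315  176   49   55 1580] [339.51708861 202.81139241] [589.79557396   9.53443684  14.        ]
[113 191  13  95 706] [120.6203966  240.49716714] [465.88712157 640.3284971   14.        ]
[412 228  20  34 402] [420.82338308 242.15671642] [ 478.3886741  -226.12808659   14.        ]
[182 231  17  15 110] [190.19090909 237.18181818] [479.5027678  440.17713312  14.        ]
[332 374  45  24 155] [355.75483871 380.82580645] [101.50372576 -39.85598577  14.        ]
```

View pics/A.png

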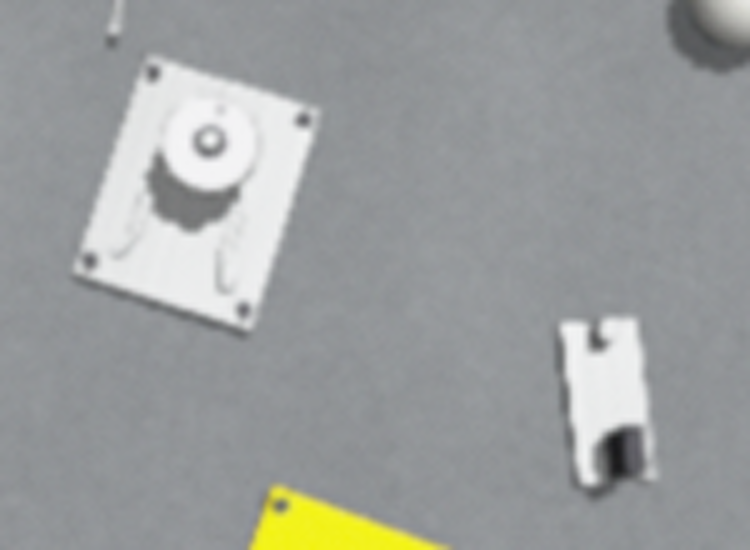

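View pics/B.png

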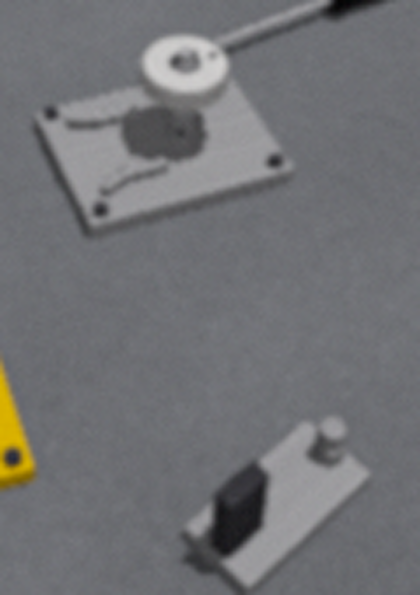

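The crops show the stand's plate with its slot opening toward the robot, and the gauge with its anvil end facing +x. Next I'll fit both poses from the corners.

```bash
cat >> h.py <<'E'
def fit2(local,world):
    L=np.array(local,float);W=np.array(world,float)[:,:2];lc=L.mean(0);wc=W.mean(0)
    H=(L-lc).T@(W-wc);yaw=np.arctan2(H[0,1]-H[1,0],H[0,0]+H[1,1])
    c,s=np.cos(yaw),np.sin(yaw);Rm=np.array([[c,-s],[s,c]])
    return wc-Rm@lc,np.degrees(yaw),np.linalg.norm(W-(L@Rm.T+wc-Rm@lc),axis=1)
E
python3 - <<'E'
from h import *
f=lambda P:np.array(P)/5+[300-.4,165-.4]
st=f([(150,55),(320,107),(72,272),(250,332)])
print("stand",fit2([(55,55),(55,-55),(-85,55),(-85,-55)],plane("top",st,14)))
ga=f([(558,322),(637,318),(582,488),(657,478)])
print("gauge",fit2([(8,22),(8,-22),(-85,22),(-85,-22)],plane("top",ga,12)))
g=lambda P:np.array(P)/3.5+[300-.36,190-.36]
print("stand side",fit2([(55,55),(55,-55),(-85,55),(-85,-55)],plane("side",g([(38,120),None][:1]+[(235,80),(90,230),(295,170)]),14)[[0,1,2,3]]) )
print("gauge side",plane("side",g([(185,530),(245,590),(370,470),(307,422)]),12))
print("collar top",tri([ray("top",f([(209,140)])),ray("side",g([(185,62)]))]))
E
```

```text
stand (array([604.6831732 ,   5.91545374]), np.float64(-17.29118712218375), array([2.22006152, 2.13843581, 0.26909474, 0.79111719]))
gauge (array([ 509.42423576, -223.68597423]), np.float64(5.982166639565976), array([1.75989244, 1.10091332, 1.70315743, 0.45108228]))
stand side (array([592.71580258,  15.94733585]), np.float64(71.67456994658762), array([23.07434221, 28.27401925, 23.40744733, 27.89218203]))
gauge side [[ 422.51207315 -212.46621512   12.        ]
 [ 424.98319106 -253.92336048   12.        ]
 [ 520.31293052 -244.76532941   12.        ]
 [ 514.97207263 -204.13127087   12.        ]]
collar top (array([606.17615827,   6.57922644,  74.51451365]), [np.float64(0.17755520274094147), np.float64(0.17755520274084044)])
```

Call:
move_arm([
  [[60,-60,40],5,0],
  [[110,-120,50],10,0],
  [[160,-180,50],15,0],
  [[200,-240,50],20,0],
  [[230,-300,50],26.6,0],
  [[250,-360,50],26.6,0],
  [[260,-420,30],26.6,0],
  [[260,-480,10],26.6,0],
  [[250,-540,0],26.6,0],
  [[240,-600,-20],26.6,0],
  [[230,-660,-40],26.6,0],
  [[220,-720,-47],26.6,0],
  [[210,-780,-47],26.6,0],
  [[203,-840,-47],26.6,0],
  [[203,-862,-47],26.6,0],
  [[203,-862,-47],26.6,0],
  [[203,-862,-47],26.6,0],
  [[203,-862,-47],26.6,0],
])

```text
clock: 2.4
tool_pos: [439.6, -229.8, 200.0]
tool_rot: [0.0, 0.669, 0.743, -0.0]
contact_force: [0.0, -0.6, -0.5]
finger_gap: 1.003
```

Run:
```python
from h import *
p,d,pose=grab("wrist","w1"); print(pose, robot.read_state()["joint_positions"])
grab("top","t1")
```

```text
(array([ 439.62430805, -229.77704299,  199.95382101]), array([ 1.59003129e-04,  6.68889665e-01,  7.43361530e-01, -4.75855501e-04])) [-5.30408021e-01 -4.08415912e-02  2.03255521e+00 -1.15668931e-03
  1.14944946e+00 -2.20701972e+00]
```

View pics/w1.png

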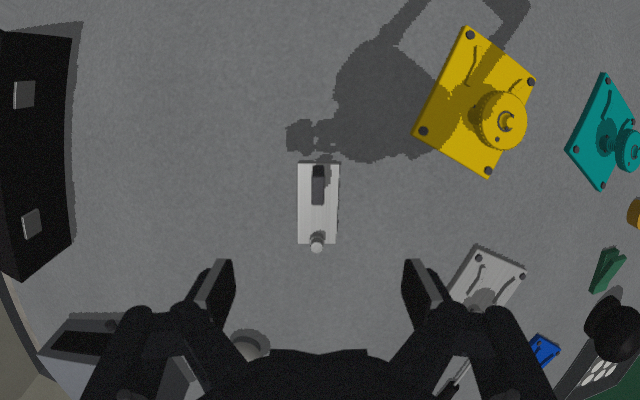

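Wrist view: the gauge lies at (298–340, 162–245). Its fin is at (319,184), its anvil at (317,248), and the grey stand sits at the lower right.

Run:
```python
from h import *
z=np.load("pics/w1_pose.npz");pose=(z["p"],z["q"])
a=cv2.imread("pics/w1.png")
cv2.imwrite("pics/w1z.png",cv2.resize(a[150:260,270:370],None,fx=5,fy=5,interpolation=cv2.INTER_CUBIC))
cv2.imwrite("pics/w1s.png",cv2.resize(a[230:370,420:540],None,fx=4,fy=4,interpolation=cv2.INTER_CUBIC))
G=np.array([509.4,-223.7]);y=np.radians(6);Rm=np.array([[np.cos(y),-np.sin(y)],[np.sin(y),np.cos(y)]])
for l,zz in [((8,22),12),((8,-22),12),((-85,22),12),((-85,-22),12),((-56,0),60),((-84,0),60),((0,0),33)]:
    print(l,zz,project("wrist",np.r_[Rm@l+G,zz],pose)[0].round(1))
```

```text
(8, 22) 12 [335.6 244.6]
(8, -22) 12 [297.1 244.6]
(-85, 22) 12 [337.4 164.6]
(-85, -22) 12 [295.1 164.6]
(-56, 0) 60 [316. 207.]
(-84, 0) 60 [316.  177.5]
(0, 0) 33 [316.2 247.1]
```

View pics/w1z.png

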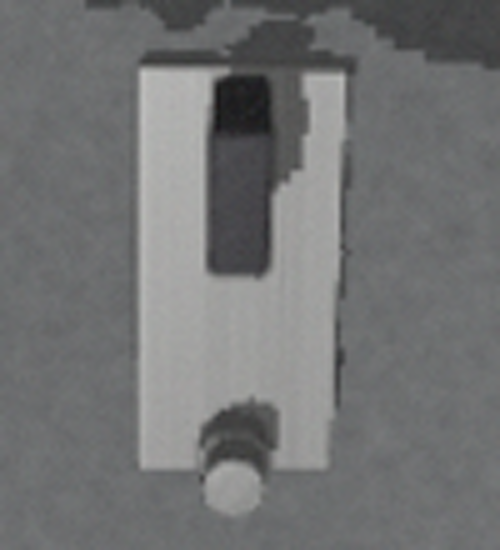

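View pics/w1s.png

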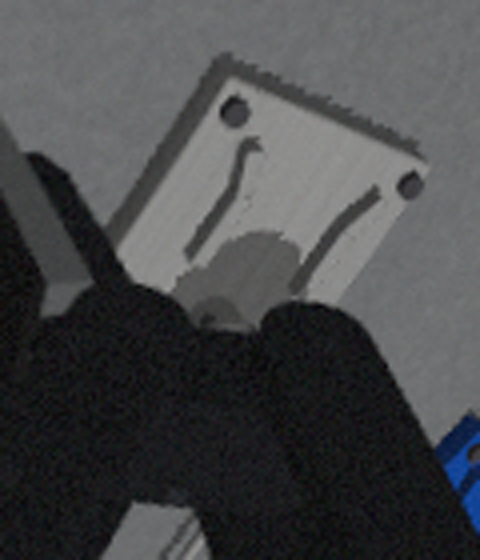

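Run:
```python
from h import *
z=np.load("pics/w1_pose.npz");pose=(z["p"],z["q"])
f=lambda P:np.array(P)/5+[270-.4,150-.4]
W=plane("wrist",f([(329,469),(139,469),(346,70),(139,68)]),12,pose)
print(W.round(1),fit2([(8,22),(8,-22),(-85,22),(-85,-22)],W))
F=plane("wrist",f([(271,275),(207,273),(271,136),(209,136)]),60,pose)
print(F.round(1),fit2([(-56,6),(-56,-6),(-84,6),(-84,-6)],F))
for h in(31,36):print(plane("wrist",f([(234,489)]),h,pose))
g=lambda P:np.array(P)/4+[420-.4,230-.4]
print("stand plate -x corners",plane("wrist",g([(230,78),(428,160)]),14,pose))
```

```text
[[ 513.5 -201.4   12. ]
 [ 518.1 -244.5   12. ]
 [ 421.3 -209.4   12. ]
 [ 425.4 -252.3   12. ]] (array([ 507.93857292, -223.5416449 ]), np.float64(5.0294958687820825), array([0.71841802, 0.33915905, 0.35637997, 0.6998607 ]))
[[ 450.6 -222.7   60. ]
 [ 451.5 -234.4   60. ]
 [ 424.5 -225.6   60. ]
 [ 425.6 -236.6   60. ]] (array([ 507.7320425 , -223.05983267]), np.float64(5.547848186794189), array([0.79624646, 1.08271529, 1.01383306, 1.08304622]))
[[ 510.78991895 -223.40157419   31.        ]]
[[ 508.13803566 -223.6511932    36.        ]]
stand plate -x corners [[506.89030893 -20.12425368  14.        ]
 [536.16064807  80.81067527  14.        ]]
```

Call:
move_arm([
  [[-1.3,0,-50],-0.8,0],
  [[-1.3,0,-100],-0.8,0],
  [[-1.3,0,-140],-0.8,0],
  [[-1.3,0,-157],-0.8,0],
  [[-1.3,0,-157],-0.8,0],
  [[-1.3,0,-157],-0.8,255],
  [[-1.3,0,-157],-0.8,255],
  [[-1.3,0,-157],-0.8,255],
  [[-1.3,0,-157],-0.8,255],
  [[-1.3,0,-157],-0.8,255],
  [[-1.3,0,-157],-0.8,255],
  [[-1.3,0,-157],-0.8,255],
])

```text
clock: 4.0
tool_pos: [438.9, -229.7, 43.7]
tool_rot: [0.001, 0.674, 0.739, -0.001]
contact_force: [-1.8, -0.1, 5.2]
finger_gap: 0.127
```

Run:
```python
from h import *
s=robot.read_state();print(s["tool_pos"],s["tool_rot"],s["finger_gap"],s["contact_force"],s["wrist_torque"])
grab("wrist","w2")
```

```text
[ 438.93330378 -229.65544347   43.71028634] [ 7.94828052e-04  6.73510654e-01  7.39176918e-01 -5.01291107e-04] 0.12747274700996689 [-1.80179756 -0.08099311  5.15942697] [0.11030592 0.18087079 0.04754714]
```

View pics/w2.png

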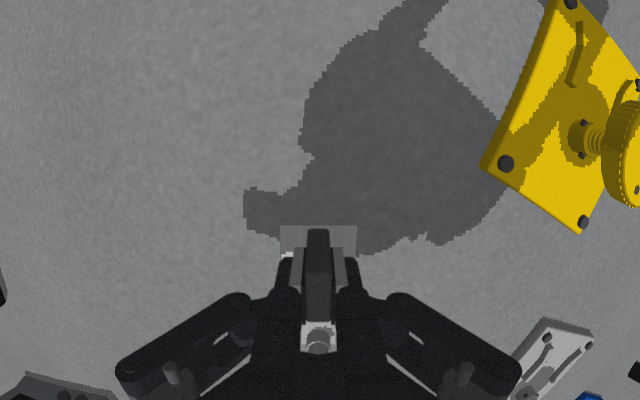

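The fin is held: the gap of 0.127 fits 12 mm. I'll lift, then look straight down on the stand with the wrist camera.

Call:
move_arm([
  [[0,0,20],0,255],
  [[0,0,60],0,255],
  [[0,0,110],0,255],
  [[10,10,150],-3,255],
  [[40,36,176],-8,255],
  [[80,72,176],-14,255],
  [[120,108,176],-20,255],
  [[160,144,176],-22.6,255],
  [[200,180,176],-22.6,255],
  [[225,200,176],-22.6,255],
  [[236,212,176],-22.6,255],
  [[236,212,176],-22.6,255],
  [[236,212,176],-22.6,255],
  [[236,212,176],-22.6,255],
])

```text
clock: 5.8
tool_pos: [674.1, -18.8, 219.8]
tool_rot: [0.001, 0.806, 0.592, -0.001]
contact_force: [0.7, -0.4, -2.7]
finger_gap: 0.135
```

Run:
```python
from h import *
s=robot.read_state();print(s["tool_pos"],s["tool_rot"],s["joint_positions"],s["joint_vel"],s["contact_force"])
grab("wrist","w3"); grab("side","s3")
```

```text
[674.06010656 -18.75086079 219.78809164] [ 6.30078246e-04  8.05676856e-01  5.92354292e-01 -8.93657731e-04] [-0.06370764  0.28077355  1.63588514 -0.00224656  1.22549486 -1.33090319] [ 0.00255573 -0.00069818 -0.00536174  0.00061821 -0.0005059   0.00142097] [ 0.65245592 -0.40766582 -2.73273493]
```

View pics/w3.png

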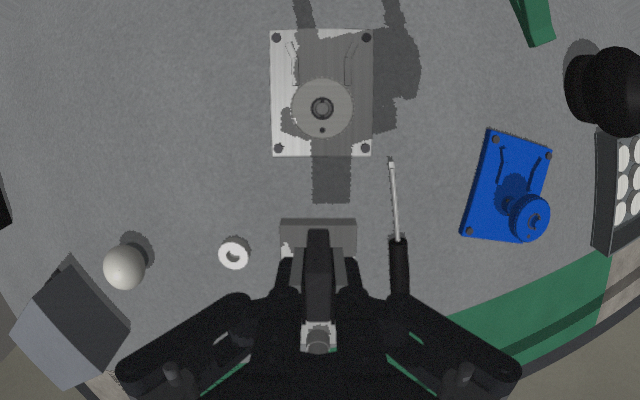

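View pics/s3.png

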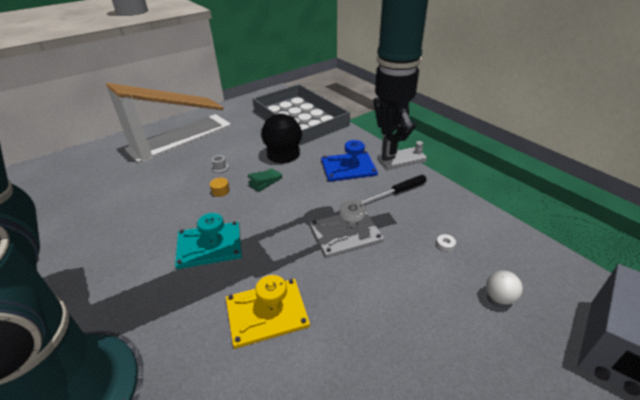

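The wrist picture shows the stand upright with its plate at (270–372, 30–157), the collar at (322,108) with a mark at (322,130), and the gauge hanging level in the jaws.

Run:
```python
from h import *
a=cv2.imread("pics/w3.png")
cv2.imwrite("pics/w3s.png",cv2.resize(a[22:162,260:385],None,fx=4,fy=4,interpolation=cv2.INTER_CUBIC))
cv2.imwrite("pics/w3g.png",cv2.resize(a[210:360,260:380],None,fx=4,fy=4,interpolation=cv2.INTER_CUBIC))
```

```text
(no output)
```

View pics/w3s.png

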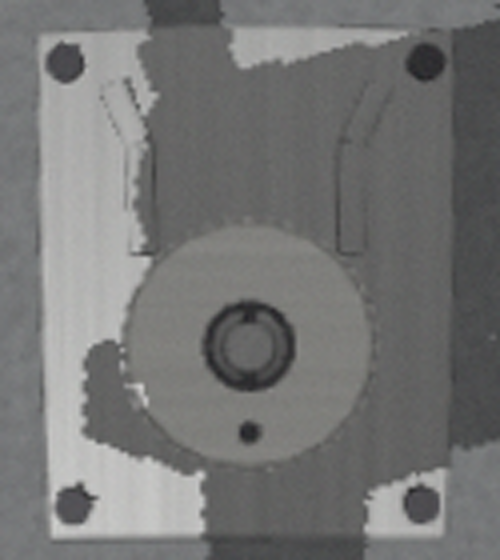

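View pics/w3g.png

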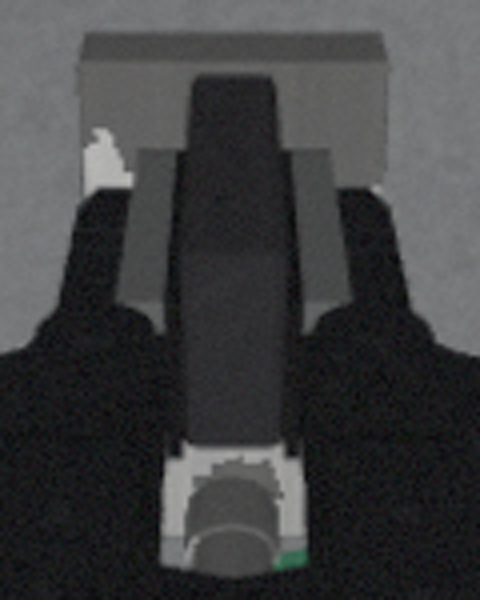

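Run:
```python
from h import *
z=np.load("pics/w3_pose.npz");pose=(z["p"],z["q"])
f=lambda P:np.array(P)/4+[260-.4,22-.4]
W=plane("wrist",f([(444,539),(50,537),(451,32),(38,33)]),14,pose)
S=fit2([(55,55),(55,-55),(-85,55),(-85,-55)],W);print(W.round(1),S)
# holes
Hh=plane("wrist",f([(421,503),(73,504),(425,61),(65,63)]),14,pose);print("holes",Hh.round(1), fit2([(1,1),(1,-1),(-1,1),(-1,-1)],Hh)[1])
print("rodtop",plane("wrist",f([(249,346)]),84,pose))
for h in(63,68,72,76):
  P=plane("wrist",f([(125,345),(372,345),(249,226),(249,465)]),h,pose);print(h,np.linalg.norm(P[0]-P[1]),P[:2].mean(0))
print("rails inner", plane("wrist",f([(154,200),(337,200),(154,252),(337,252)]),22,pose))
d=np.load("pics/w3.npy");print(d[100:118:4,300:345:6])
g=lambda P:np.array(P)/4+[260-.4,210-.4]
G=plane("wrist",g([(387,62),(80,62)]),219.8-31.7,pose);print("gauge rear",G,np.linalg.norm(G[0]-G[1]))
v=G[0]-G[1];yaw=np.degrees(np.arctan2(v[1],v[0]))-90
m=G.mean(0);print("yaw",yaw,"tool yaw",np.degrees(2*np.arctan2(pose[1][2],pose[1][1]))-90)
t=np.radians(yaw);print("foot",m[:2]+85*np.array([np.cos(t),np.sin(t)]),"tool",pose[0])
```

```text
[[671.5  42.5  14. ]
 [638.8 -60.7  14. ]
 [538.3  83.4  14. ]
 [506.5 -20.5  14. ]] (array([603.12588922,   6.76883745]), np.float64(-17.10121307764088), array([0.77135543, 1.45831922, 0.949417  , 0.87056656]))
holes [[659.9  39.   14. ]
 [632.1 -51.6  14. ]
 [544.5  74.2  14. ]
 [517.1 -16.3  14. ]] -16.98947347407385
rodtop [[602.79860331   6.80245731  84.        ]]
63 55.87208269975843 [603.16068828   6.83696068  63.        ]
68 54.885734131627245 [602.96296771   6.84379019  68.        ]
72 54.09665527712235 [602.80479125   6.8492538   72.        ]
76 53.307576422617416 [602.6466148    6.85471741  76.        ]
rails inner [[561.4181072   -5.04994902  22.        ]
 [575.2385292   39.63041868  22.        ]
 [574.45296524  -9.18534656  22.        ]
 [588.32629854  35.63299708  22.        ]]
[[256.42175 255.17857 255.4718  254.61998 255.01582 256.97443 256.7766
  255.38776]
 [257.38416 258.248   256.9989  249.16762 249.95604 257.92938 258.2396
  257.38495]
 [257.75928 257.72287 258.35864 248.802   249.14372 256.22476 259.09906
  257.75644]
 [259.94095 261.24994 258.02707 251.00291 251.4882  258.94177 259.9817
  261.02734]
 [259.98254 260.84808 260.0285  259.20108 258.57513 261.44785 260.65866
  259.9489 ]]
gauge rear [[665.35438027   6.60350252 188.1       ]
 [652.55640852 -34.50179006 188.1       ]] 43.051517495707635
yaw -17.293772263383104 tool yaw -17.351440580818647
foot [740.11280933 -39.21718685] tool [674.06010656 -18.75086079 219.78809164]
```

Call:
move_arm([
  [[-60,19,0],0.3,255],
  [[-120,38,0],0.3,255],
  [[-180,58,0],0.3,255],
  [[-238,77,0],0.3,255],
  [[-238,77,-20],0.3,255],
  [[-238,77,-70],0.3,255],
  [[-238,77,-120],0.3,255],
  [[-238,77,-150],0.3,255],
  [[-238,77,-160],0.3,255],
  [[-238,77,-160],0.3,255],
  [[-238,77,-160],0.3,255],
])

```text
clock: 7.28
tool_pos: [438.1, 58.5, 61.8]
tool_rot: [0.002, 0.804, 0.594, 0.001]
contact_force: [-0.2, -0.1, -2.8]
finger_gap: 0.132
```

Run:
```python
from h import *
s=robot.read_state();print(s["tool_pos"],s["tool_rot"],s["joint_positions"],s["contact_force"],s["wrist_torque"])
a=grab("top","t4")[0]; b=grab("side","s4")[0]
A=cv2.resize(a[165:275,280:390,::-1],None,fx=5,fy=5,interpolation=cv2.INTER_CUBIC)
B=cv2.resize(b[150:290,240:400,::-1],None,fx=4,fy=4,interpolation=cv2.INTER_CUBIC)
cv2.imwrite("pics/A4.png",A);cv2.imwrite("pics/B4.png",B)
```

```text
[438.14255293  58.48455748  61.78880867] [0.00170187 0.80413394 0.59444508 0.00087031] [ 0.07780859  0.02479713  2.25839673 -0.00260159  0.8551201  -1.19364112] [-0.23387527 -0.12573727 -2.8342141 ] [-0.00175323  0.11175821 -0.00793165]
```

View pics/A4.png

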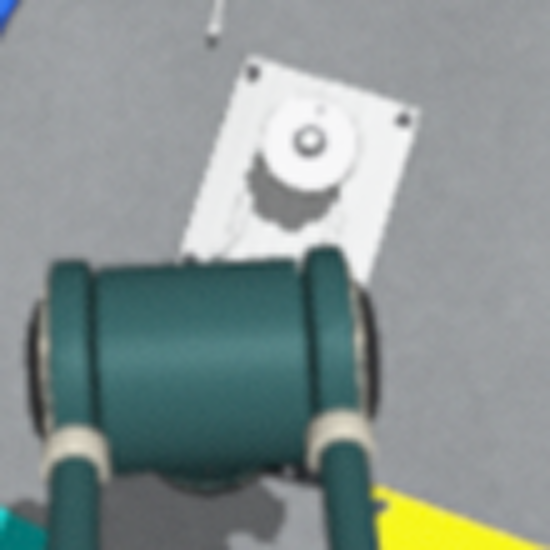

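View pics/B4.png

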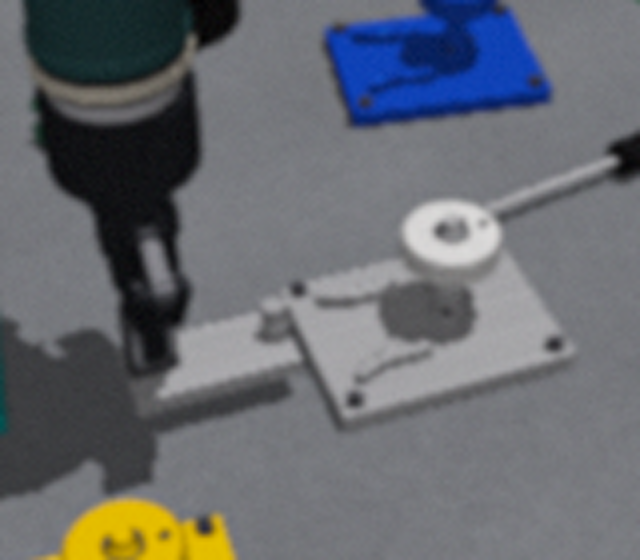

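Gauge is level, in line with the slot and just short of the plate. I'll slide it in gently.

Call:
move_arm([
  [[-0.3,-1.1,-2],0,255],
  [[7,-3.5,-2.3],0,255],
  [[15,-5.9,-2.5],0,255],
  [[23,-8.4,-2.5],0,255],
  [[31,-10.8,-2.5],0,255],
  [[41,-13.7,-2.5],0,255],
  [[41,-13.7,-2.5],0,255],
  [[41,-13.7,-2.5],0,255],
])

```text
clock: 8.38
tool_pos: [478.7, 44.8, 59.0]
tool_rot: [0.001, 0.804, 0.594, 0.001]
contact_force: [0.1, 0.0, -3.2]
finger_gap: 0.134
```

```bash
cat > st.py <<'E'
from h import *
s=robot.read_state();S=np.array([603,6.8]);t=np.radians(-17.05);u=np.array([np.cos(t),np.sin(t)]);v=np.array([-u[1],u[0]])
d=s["tool_pos"][:2]-S;q=s["tool_rot"];F=s["contact_force"]
print("t",s["clock"],"pos",s["tool_pos"].round(2),"u,v",(d@u).round(2),(d@v).round(2),"yaw",np.degrees(2*np.arctan2(q[2],q[1]))-90,"F",F.round(1),"Fu,Fv",(F[:2]@u).round(1),(F[:2]@v).round(1),"M",s["wrist_torque"].round(3),"gap",s["finger_gap"],"j6",s["joint_positions"][5])
E
python3 st.py
```

```text
t 8.375 pos [478.71  44.82  58.99] u,v -129.97 -0.1 yaw -17.057141034728375 F [ 0.1  0.  -3.2] Fu,Fv 0.1 0.1 M [-0.034  0.129  0.02 ] gap 0.1340378777016564 j6 -1.2287814371381933
```

Call:
move_arm([
  [[5.7,-1.8,-0.3],0,255],
  [[11.5,-3.5,-0.6],0,255],
  [[17.2,-5.3,-0.6],0,255],
  [[23,-7,-0.6],0,255],
  [[29,-8.9,-0.6],0,255],
  [[34.5,-10.6,-0.6],0,255],
  [[34.5,-10.6,-0.6],0,255],
  [[34.5,-10.6,-0.6],0,255],
])

```text
clock: 9.38
tool_pos: [512.9, 34.2, 58.2]
tool_rot: [0.001, 0.804, 0.594, 0.0]
contact_force: [-0.6, -0.4, -2.0]
finger_gap: 0.134
```

```bash
python3 st.py
```

```text
t 9.375 pos [512.9   34.18  58.22] u,v -94.17 -0.24 yaw -17.0634943009065 F [-0.6 -0.4 -2. ] Fu,Fv -0.4 -0.6 M [-0.004  0.071  0.047] gap 0.13359478671104366 j6 -1.2523646409932274
```

Call:
move_arm([
  [[1,-0.3,0],0,255],
  [[2,-0.6,0],0,255],
  [[3,-0.9,0],0,255],
  [[4,-1.2,0],0,255],
  [[5,-1.5,0],0,255],
  [[5,-1.5,0],0,255],
])

```text
clock: 10.12
tool_pos: [518.0, 32.7, 58.3]
tool_rot: [0.001, 0.804, 0.594, 0.0]
contact_force: [0.5, 1.0, -1.9]
finger_gap: 0.13
```

```bash
python3 st.py
```

```text
t 10.125 pos [518.05  32.69  58.26] u,v -88.81 -0.16 yaw -17.06476200772218 F [ 0.5  1.  -1.9] Fu,Fv 0.2 1.1 M [ 0.011  0.053 -0.04 ] gap 0.1300358773563869 j6 -1.2554473884815416
```

Call:
move_arm([
  [[0.5,-0.15,0],0,255],
  [[1,-0.3,0],0,255],
  [[1.5,-0.45,0],0,255],
  [[2,-0.6,0],0,255],
  [[2,-0.6,0],0,255],
])

```text
clock: 10.75
tool_pos: [519.1, 32.3, 58.0]
tool_rot: [0.001, 0.804, 0.594, -0.0]
contact_force: [-3.5, 2.1, -0.4]
finger_gap: 0.128
```

```bash
python3 st.py
```

```text
t 10.75 pos [519.08  32.28  58.  ] u,v -87.7 -0.25 yaw -17.06303663698229 F [-3.5  2.1 -0.4] Fu,Fv -3.9 1.0 M [0.336 0.763 0.024] gap 0.1282640936370466 j6 -1.256729635131687
```

Call:
move_arm([
  [[1,-0.3,-0.2],0,255],
  [[1.2,-0.36,-0.5],0,255],
  [[1.4,-0.42,-0.8],0,255],
  [[1.4,-0.42,-0.8],0,255],
])

```text
clock: 11.25
tool_pos: [519.1, 32.2, 57.7]
tool_rot: [-0.001, 0.804, 0.594, -0.002]
contact_force: [-9.5, 2.5, 7.0]
finger_gap: 0.131
```

```bash
python3 st.py
```

```text
t 11.25 pos [519.11  32.19  57.73] u,v -87.65 -0.32 yaw -17.066170175047972 F [-9.5  2.5  7. ] Fu,Fv -9.8 -0.4 M [4.750e-01 1.316e+00 1.000e-03] gap 0.1306188811001212 j6 -1.2576386382913023
```

Call:
move_arm([
  [[0,0,0],0,255],
  [[0,0,0],0,120],
  [[0,0,0],0,0],
  [[0,0,0],0,0],
  [[0,0,0],0,0],
  [[0,0,0],0,0],
  [[0,0,15],0,0],
  [[0,0,50],0,0],
  [[0,0,100],0,0],
  [[20,-7,150],0,0],
  [[70,-23,162],0,0],
  [[120,-40,162],0,0],
  [[155,-51,162],0,0],
  [[155,-51,162],0,0],
  [[155,-51,162],0,0],
])

```text
clock: 13.12
tool_pos: [673.5, -18.7, 220.0]
tool_rot: [-0.001, 0.804, 0.594, -0.002]
contact_force: [-0.2, -0.2, -0.7]
finger_gap: 1.001
```

```bash
python3 - <<'E'
from h import *
a,d,p=grab("wrist","w5"); b=grab("side","s5")[0]
cv2.imwrite("pics/w5s.png",cv2.resize(a[5:165,255:390,::-1],None,fx=3.7,fy=3.7,interpolation=cv2.INTER_CUBIC))
cv2.imwrite("pics/s5s.png",cv2.resize(b[180:270,300:400,::-1],None,fx=6,fy=6,interpolation=cv2.INTER_CUBIC))
E
python3 st.py
```

```text
t 13.225 pos [673.07 -18.42 220.08] u,v 74.38 -3.57 yaw -17.04921978245362 F [0.2 0.1 0.3] Fu,Fv 0.1 0.1 M [ 0.     0.001 -0.034] gap 1.000942981614988 j6 -1.3367129411273713
```

View pics/w5s.png

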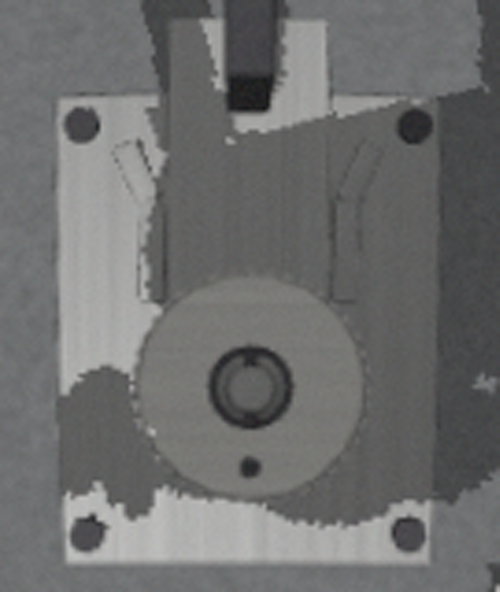

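View pics/s5s.png

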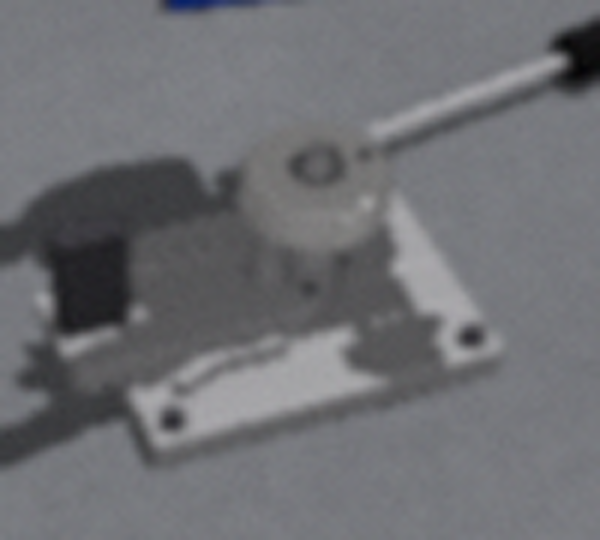

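The gauge sits between the rails, with its rear edge at crop row ~20 and the fin upright. I'll check how far home it is, and the collar height.

Run:
```python
from h import *
z=np.load("pics/w5_pose.npz");pose=(z["p"],z["q"])
f=lambda P:np.array(P)/3.7+[255-.36,5-.36]
S=fit2([(55,55),(55,-55),(-85,55),(-85,-55)],plane("wrist",f([(430,563),(65,563),(439,95),(58,97)]),14,pose));print(S)
t=np.radians(S[1]);u=np.array([np.cos(t),np.sin(t)]);v=np.array([-u[1],u[0]])
for P,h in(((170,20),26),((328,22),26),((228,75),74),((274,75),74),((250,387),84)):
    d=plane("wrist",f([P]),h,pose)[0,:2]-S[0];print(P,h,(d@u).round(1),(d@v).round(1))
# depth of collar top & rod
c=get_calibration("wrist");d=np.load("pics/w5.npy");o,_=ray("wrist",[(0,0)],pose)
def pt(px):
    o,dd=ray("wrist",[px],pose);K=c["camera_matrix"];th=np.hypot(px[0]-K[0,2],px[1]-K[1,2])/K[0,0]
    return o+dd[0]*d[int(px[1]),int(px[0])]/np.cos(th)
for n,P in(("rod",[(240,385),(255,385),(250,395)]),("collar",[(190,385),(310,385),(160,360),(335,360),(200,440),(300,440)]),("plate",[(90,300),(400,300),(200,540)]),("fin",[(250,50)]),("bar",[(250,200),(200,240)])):
    print(n,np.array([pt(x) for x in f(P)]).round(1)[:,2])
```

```text
(array([602.72915873,   7.19783026]), np.float64(-16.96592956790626), array([1.07475963, 0.82543325, 0.51971837, 1.36062753]))
(170, 20) 26 -103.0 -21.5
(328, 22) 26 -102.5 21.8
(228, 75) 74 -75.0 -5.3
(274, 75) 74 -75.0 5.3
(250, 387) 84 0.1 -0.4
rod [84.4 85.1 83.7]
collar [76.4 76.7 76.1 76.9 76.3 76.4]
plate [13.1 14.6 15.5]
fin [75.4]
bar [26.6 26.8]
```

Home confirmed: the fin's front edge is at −75.0 mm (expected −75), and the bar is parallel to the slot. The collar top is about 76 mm, so its underside is about 58. Next I'll hover over the collar with the wrist wound back.

Call:
move_arm([
  [[-30,11,0],10,0],
  [[-70.2,25.4,0],20,0],
  [[-70.2,25.4,-20],30,0],
  [[-70.2,25.4,-50],40,0],
  [[-70.2,25.4,-80],50,0],
  [[-70.2,25.4,-105],60,0],
  [[-70.2,25.4,-105],67,0],
  [[-70.2,25.4,-105],67,0],
  [[-70.2,25.4,-105],67,0],
])

```text
clock: 14.35
tool_pos: [603.0, 7.2, 116.0]
tool_rot: [0.001, 0.343, 0.939, -0.002]
contact_force: [-0.3, -0.4, 0.2]
finger_gap: 1.0
```

```bash
python3 st.py
python3 - <<'E'
from h import *
a,d,p=grab("wrist","w6")
E
```

```text
t 14.35 pos [602.96   7.23 115.99] u,v -0.17 0.4 yaw 49.85709698021935 F [-0.3 -0.4  0.2] Fu,Fv -0.1 -0.5 M [0.029 0.011 0.005] gap 0.9995359311789587 j6 -2.4659391592162305
```

View pics/w6.png

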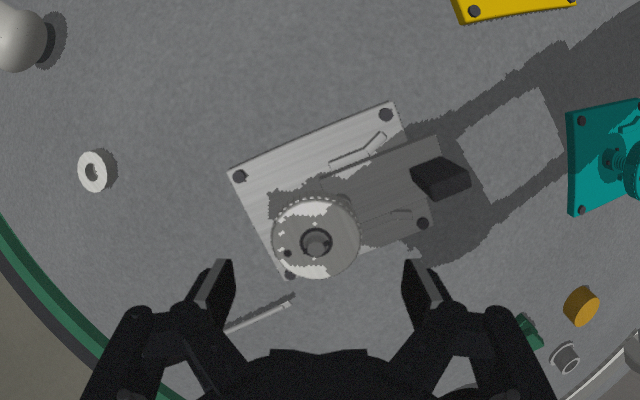

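The collar at (317,237) is centred between the jaws, and the gauge fin at (440,178) is clear of them. I'll descend and grip.

Call:
move_arm([
  [[0,-0.2,-20],0,0],
  [[0,-0.2,-40],0,0],
  [[0,-0.2,-53],0,0],
  [[0,-0.2,-53],0,0],
  [[0,-0.2,-53],0,0],
  [[0,-0.2,-53],0,255],
  [[0,-0.2,-53],0,255],
  [[0,-0.2,-53],0,255],
  [[0,-0.2,-53],0,255],
  [[0,-0.2,-53],0,255],
])

```text
clock: 15.65
tool_pos: [604.4, 6.5, 64.4]
tool_rot: [0.002, 0.343, 0.939, -0.001]
contact_force: [0.8, -3.4, 5.5]
finger_gap: 0.638
```

```bash
python3 st.py
python3 - <<'E'
from h import *
b=grab("side","s7")[0]
cv2.imwrite("pics/s7s.png",cv2.resize(b[150:270,290:410,::-1],None,fx=5,fy=5,interpolation=cv2.INTER_CUBIC))
E
```

```text
t 15.65 pos [604.38   6.53  64.41] u,v 1.4 0.14 yaw 49.87581739399718 F [ 0.8 -3.4  5.5] Fu,Fv 1.8 -3.0 M [-0.442 -0.041 -0.053] gap 0.6379977702959959 j6 -2.4661107516716063
```

View pics/s7s.png

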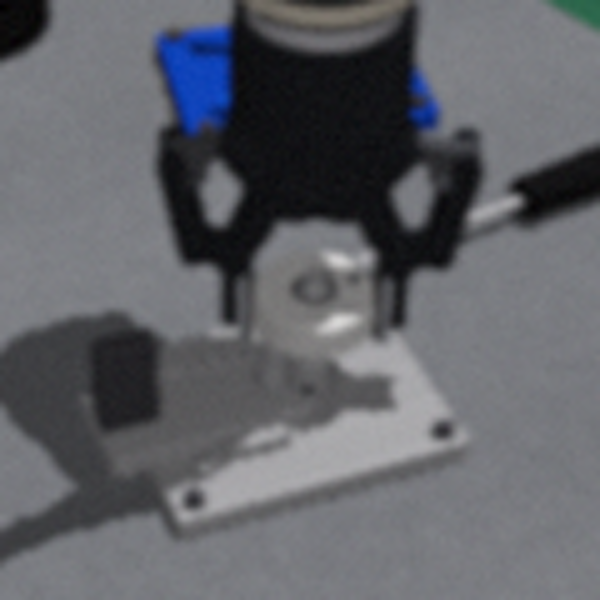

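Call:
move_arm([
  [[0,0,-0.2],-5,255],
  [[0,0,-0.67],-15,255],
  [[0,0,-1.1],-25,255],
  [[0,0,-1.55],-35,255],
  [[0,0,-2],-45,255],
  [[0,0,-2.45],-55,255],
  [[0,0,-2.9],-65,255],
  [[0,0,-3.35],-75,255],
  [[0,0,-3.8],-85,255],
  [[0,0,-4.25],-95,255],
  [[0,0,-4.45],-100,255],
])

```text
clock: 17.08
tool_pos: [604.3, 6.0, 60.1]
tool_rot: [0.001, 0.941, 0.339, -0.003]
contact_force: [0.7, -2.9, 2.1]
finger_gap: 0.636
```

```bash
python3 st.py
python3 - <<'E'
from h import *
b=grab("side","s8")[0]
cv2.imwrite("pics/s8s.png",cv2.resize(b[150:270,290:410,::-1],None,fx=5,fy=5,interpolation=cv2.INTER_CUBIC))
E
```

```text
t 17.075 pos [604.32   6.02  60.05] u,v 1.49 -0.35 yaw -50.31203165410851 F [ 0.7 -2.9  2.1] Fu,Fv 1.5 -2.5 M [-0.481  0.075 -0.007] gap 0.6364377191372624 j6 -0.719133560759895
```

View pics/s8s.png

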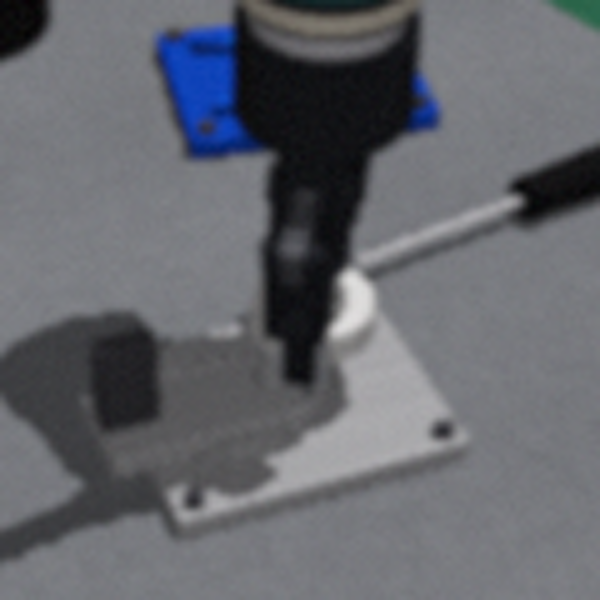

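Call:
move_arm([
  [[0,0.2,-0.3],-8,255],
  [[0,0.2,-0.75],-17,255],
  [[0,0.2,-1.1],-25,255],
  [[0,0.2,-1.35],-30,255],
  [[0,0.2,-1.45],-33,255],
  [[0,0.2,-1.55],-35,255],
  [[0,0.2,-1.6],-37,255],
  [[0,0.2,-1.7],-39,255],
])

```text
clock: 18.12
tool_pos: [604.1, 6.0, 58.3]
tool_rot: [-0.0, 1.0, 0.004, -0.003]
contact_force: [-0.5, -3.8, 2.8]
finger_gap: 0.637
```

```bash
python3 st.py
```

```text
t 18.125 pos [604.1    6.    58.31] u,v 1.29 -0.45 yaw -89.51575955355828 F [-0.5 -3.8  2.8] Fu,Fv 0.7 -3.8 M [-0.568  0.196  0.031] gap 0.6366076607258699 j6 -0.03966562606841641
```

Call:
move_arm([
  [[0,0,-0.1],-2,255],
  [[0,0,-0.18],-4,255],
  [[0,0,-0.27],-6,255],
])

```text
clock: 18.5
tool_pos: [604.0, 6.0, 58.0]
tool_rot: [-0.0, 0.999, -0.049, -0.003]
contact_force: [-0.2, -2.6, 1.7]
finger_gap: 0.636
```

```bash
python3 st.py
```

```text
t 18.5 pos [604.04   5.99  58.02] u,v 1.24 -0.47 yaw -95.63849262418984 F [-0.2 -2.6  1.7] Fu,Fv 0.6 -2.5 M [-0.472  0.136  0.034] gap 0.6359225910164374 j6 0.06635092896827453
```

Call:
move_arm([
  [[0,0,-0.1],-2,255],
  [[0,0,-0.18],-4,255],
  [[0,0,-0.27],-6,255],
])

```text
clock: 18.88
tool_pos: [604.0, 6.0, 57.8]
tool_rot: [-0.0, 0.995, -0.103, -0.003]
contact_force: [-0.7, -3.8, 3.2]
finger_gap: 0.637
```

```bash
python3 st.py
```

```text
t 18.875 pos [604.04   6.    57.76] u,v 1.23 -0.47 yaw -101.77414171856168 F [-0.7 -3.8  3.2] Fu,Fv 0.4 -3.8 M [-0.466  0.191  0.029] gap 0.6374390404774777 j6 0.17249237506020845
```

Call:
move_arm([
  [[0,0,-0.1],-2,255],
  [[0,0,-0.18],-4,255],
  [[0,0,-0.27],-6,255],
])

```text
clock: 19.25
tool_pos: [604.0, 6.0, 57.5]
tool_rot: [-0.001, 0.988, -0.156, -0.003]
contact_force: [-1.1, -2.9, 2.7]
finger_gap: 0.638
```

```bash
python3 st.py
```

```text
t 19.25 pos [604.01   5.99  57.49] u,v 1.2 -0.48 yaw -107.91019725140984 F [-1.1 -2.9  2.7] Fu,Fv -0.2 -3.1 M [-0.479  0.197  0.072] gap 0.637667679502218 j6 0.2786761438672598
```

Call:
move_arm([
  [[0,0,-0.07],-1.5,255],
  [[0,0,-0.13],-3,255],
])

```text
clock: 19.5
tool_pos: [604.0, 6.0, 57.3]
tool_rot: [-0.001, 0.983, -0.182, -0.003]
contact_force: [-1.1, -3.0, 2.7]
finger_gap: 0.636
```

```bash
python3 st.py
```

```text
t 19.5 pos [603.99   5.99  57.35] u,v 1.19 -0.48 yaw -111.00693459976668 F [-1.1 -3.   2.7] Fu,Fv -0.2 -3.2 M [-0.454  0.123  0.012] gap 0.635554139703918 j6 0.3322749725053942
```

Noise only (about ±0.03). I'll continue in 5° steps.

Call:
move_arm([
  [[0,0,-0.08],-1.7,255],
  [[0,0,-0.15],-3.4,255],
  [[0,0,-0.22],-5,255],
])

```text
clock: 19.88
tool_pos: [604.0, 6.0, 57.1]
tool_rot: [-0.001, 0.974, -0.226, -0.003]
contact_force: [-0.9, -3.7, 3.4]
finger_gap: 0.641
```

```bash
python3 st.py
```

```text
t 19.875 pos [603.98   6.02  57.14] u,v 1.16 -0.46 yaw -116.11639167272227 F [-0.9 -3.7  3.4] Fu,Fv 0.2 -3.8 M [-0.44   0.239  0.09 ] gap 0.6405025374772151 j6 0.42070472943421156
```

Call:
move_arm([
  [[0,0,-0.08],-1.7,255],
  [[0,0,-0.15],-3.4,255],
  [[0,0,-0.22],-5,255],
])

```text
clock: 20.25
tool_pos: [603.9, 6.0, 56.9]
tool_rot: [-0.001, 0.963, -0.269, -0.003]
contact_force: [-1.7, -3.8, 2.5]
finger_gap: 0.633
```

```bash
python3 st.py
```

```text
t 20.25 pos [603.94   6.05  56.89] u,v 1.12 -0.44 yaw -121.22545289011984 F [-1.7 -3.8  2.5] Fu,Fv -0.5 -4.2 M [-0.405  0.174  0.073] gap 0.6325085307538312 j6 0.5091724277532131
```

```bash
cat > av.py <<'E'
from h import *
m=[]
for i in range(6):
    m.append(robot.read_state()["wrist_torque"][2]); read_camera("top")
m.append(robot.read_state()["wrist_torque"][2])
print("Mz",np.round(m,3),"mean",np.mean(m).round(3),"t",robot.read_state()["clock"])
E
python3 av.py
```

```text
Mz [ 0.073 -0.012 -0.064 -0.082 -0.028 -0.079 -0.087] mean -0.04 t 20.55
```

Call:
move_arm([
  [[0,0,-0.06],-1.3,255],
  [[0,0,-0.12],-2.6,255],
])

```text
clock: 20.8
tool_pos: [603.9, 6.0, 56.8]
tool_rot: [-0.001, 0.957, -0.291, -0.003]
contact_force: [-2.0, -2.3, 3.7]
finger_gap: 0.635
```

```bash
python3 st.py;python3 av.py
```

```text
t 20.8 pos [603.92   6.04  56.8 ] u,v 1.11 -0.46 yaw -123.79858529849034 F [-2.  -2.3  3.7] Fu,Fv -1.2 -2.8 M [-0.434  0.286  0.036] gap 0.635120117468265 j6 0.5537358098256134
Mz [ 0.036  0.039 -0.    -0.087 -0.106 -0.045 -0.108] mean -0.039 t 21.1
```

Call:
move_arm([
  [[0,0,-0.08],-1.7,255],
  [[0,0,-0.15],-3.4,255],
  [[0,0,-0.22],-5,255],
])

```text
clock: 21.48
tool_pos: [603.9, 6.0, 56.7]
tool_rot: [-0.001, 0.943, -0.332, -0.003]
contact_force: [-1.6, -3.4, 4.3]
finger_gap: 0.638
```

```bash
python3 st.py
```

```text
t 21.475 pos [603.91   6.05  56.72] u,v 1.09 -0.45 yaw -128.8255229167719 F [-1.6 -3.4  4.3] Fu,Fv -0.5 -3.7 M [-0.366  0.468  0.175] gap 0.6381868122417966 j6 0.6407508722950196
```

```bash
python3 av.py; python3 st.py
```

```text
Mz [ 0.175  0.126  0.019 -0.018  0.109  0.051  0.09 ] mean 0.079 t 21.775
t 21.775 pos [603.93   6.05  56.71] u,v 1.11 -0.44 yaw -128.73885200262552 F [-1.3 -2.9  5.2] Fu,Fv -0.4 -3.1 M [-0.359  0.431  0.09 ] gap 0.6310916292132641 j6 0.6390835406615327
```

Call:
move_arm([
  [[0,0,-0.02],-0.5,255],
  [[0,0,-0.04],-1,255],
])

```text
clock: 22.02
tool_pos: [603.9, 6.0, 56.7]
tool_rot: [-0.001, 0.94, -0.34, -0.003]
contact_force: [-1.6, -3.2, 5.1]
finger_gap: 0.639
```

```bash
python3 st.py; python3 av.py
```

```text
t 22.025 pos [603.89   6.02  56.7 ] u,v 1.08 -0.48 yaw -129.76053481413726 F [-1.6 -3.2  5.1] Fu,Fv -0.6 -3.5 M [-0.389  0.438  0.158] gap 0.6394981670968398 j6 0.6568264955110724
Mz [0.158 0.229 0.19  0.157 0.177 0.132 0.113] mean 0.165 t 22.325
```

The moving torque went from about 0.045 N·m free to about 0.165 N·m, which puts the nip at about 12 N. The 6° turned since the last free reading gives about 10 N. I'll release here and lift clear.

Call:
move_arm([
  [[0,0,0],0,120],
  [[0,0,0],0,60],
  [[0,0,0],0,0],
  [[0,0,0],0,0],
  [[0,0,0],0,0],
  [[0,0,0],0,0],
  [[0,0,20],0,0],
  [[0,0,60],0,0],
  [[0,0,110],0,0],
  [[0,0,160],0,0],
  [[0,0,170],0,0],
  [[0,0,170],0,0],
])

```text
clock: 23.82
tool_pos: [604.6, 6.0, 228.8]
tool_rot: [-0.002, 0.94, -0.34, -0.002]
contact_force: [0.2, 0.0, 0.1]
finger_gap: 0.998
```

```bash
python3 st.py
python3 - <<'E'
from h import *
a,d,p=grab("wrist","w9"); b=grab("side","s9")[0]
cv2.imwrite("pics/s9s.png",cv2.resize(b[170:270,290:410,::-1],None,fx=5,fy=5,interpolation=cv2.INTER_CUBIC))
E
```

```text
t 23.825 pos [604.61   6.   228.8 ] u,v 1.77 -0.29 yaw -129.73947971283764 F [0.2 0.  0.1] Fu,Fv 0.2 0.1 M [-0.047 -0.029  0.021] gap 0.997938525554187 j6 0.6581759493108922
```

View pics/w9.png

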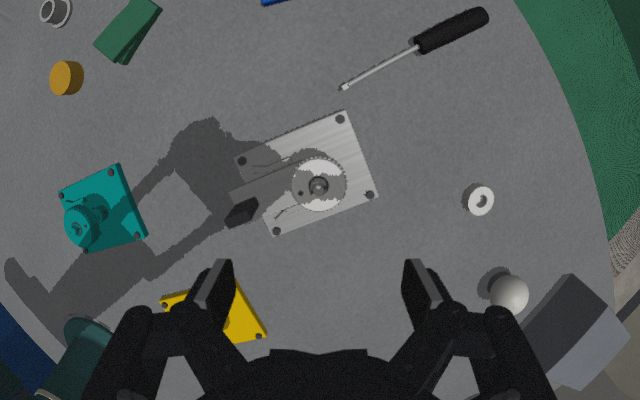

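View pics/s9s.png

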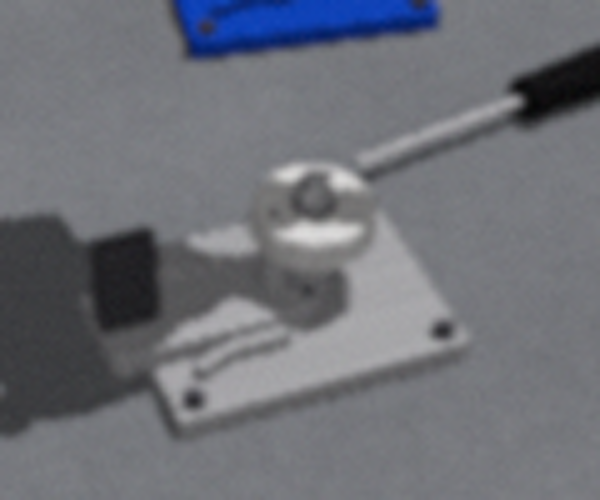

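Run:
```python
from h import *
z=np.load("pics/w9_pose.npz");pose=(z["p"],z["q"]);d=np.load("pics/w9.npy");a=cv2.imread("pics/w9.png")
c=get_calibration("wrist");K=c["camera_matrix"]
def pt(px):
    o,dd=ray("wrist",[px],pose);th=np.hypot(px[0]-K[0,2],px[1]-K[1,2])/K[0,0]
    w=np.median(d[px[1]-1:px[1]+2,px[0]-1:px[0]+2]);return (o+dd[0]*w/np.cos(th)).round(1)
for n,p in(("collar",(305,172)),("collar",(335,172)),("collar",(330,202)),("bar",(265,190)),("bar",(285,192)),("bar rear",(235,198)),("plate",(340,125)),("plate",(360,180)),("plate",(283,228))):print(n,pt(p))
cv2.imwrite("pics/w9s.png",cv2.resize(a[100:245,220:390],None,fx=4,fy=4,interpolation=cv2.INTER_CUBIC))
```

```text
collar [601.9  25.   67.7]
collar [624.    6.8  68.2]
collar [601.2 -13.8  68.1]
bar [546.   31.6  27. ]
bar [561.8  15.3  26.7]
bar rear [512.3  47.2  26.8]
plate [655.6  32.8  15.3]
plate [634.1 -30.8  14.7]
plate [525.9 -19.3  14.7]
```

View pics/w9s.png

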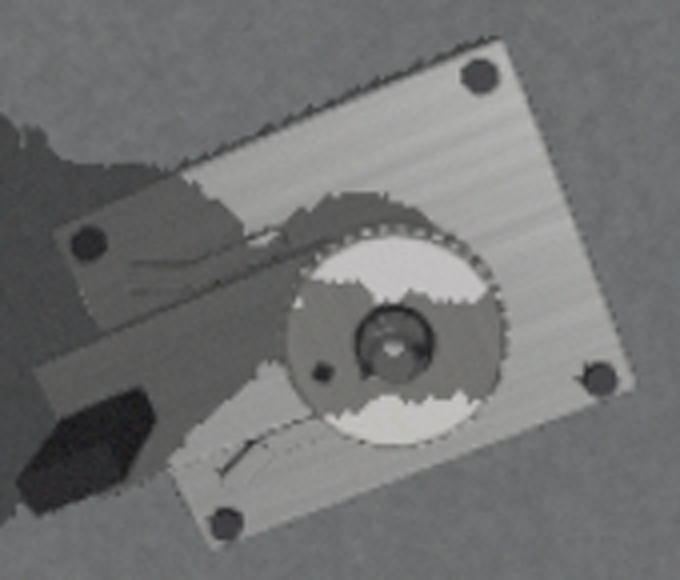

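Run:
```python
from h import *
z=np.load("pics/w9_pose.npz");pose=(z["p"],z["q"])
f=lambda P:np.array(P)/4+[220-.4,100-.4]
S=fit2([(55,55),(55,-55),(-85,55),(-85,-55)],plane("wrist",f([(503,40),(633,385),(57,232),(213,548)]),14,pose));print(S)
t=np.radians(S[1]);u=np.array([np.cos(t),np.sin(t)]);v=np.array([-u[1],u[0]])
d=plane("wrist",f([(37,372)]),26,pose)[0,:2]-S[0];print(d@u,d@v)
from workcell import job
s=robot.read_state();print(s["clock"],np.abs(s["joint_vel"]).max())
print(job.finish_job())
```

```text
(array([603.69913396,   6.79090703]), np.float64(-17.10737557294959), array([1.77943536, 2.53774294, 2.24042141, 1.83599569]))
-103.39545849442216 20.247876975133313
23.925 0.01776524761286326
the job is handed in; nothing more can be done
None
```

The gauge is fully home in the slot with the stop collar resting lightly on its anvil. I released it, lifted clear and handed the job in at 23.9 s of the 72 s allowed. No verdict was reported.

- **Gauge:** I gripped it by the fin, slid it between the rails until it met the sleeve with about 10 N of push, set it on the plate and let go. The final check put its rear edge at -103.4 mm (ideal -104, within the 1–2 mm camera accuracy). The bar lies flat, its top reading 26.7–27.0 mm along its length (ideal 26).
- **Collar:** I wound it down about 180° in one grip. The mark on it turned about as far as the tool, so it did not slip.
- **Nip:** The turning moment rose from about 0.045 N m running free to about 0.165 N m, or roughly 12 N of bearing force. The turn since the last contact-free reading gives roughly 10 N. Both are inside the 3 to 20 N range.

**Uncertainty:** the torque readings scatter by about ±0.03 N m, so the nip is known only to about ±3 N. Readings at standstill drifted by more, which is why I relied on the ones taken while turning. The other things on the bench were not touched, and the arm was clear and reading no contact force at hand-in.

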